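# Pry the lid off its seat on the green dye tin

## Task

Take the orange-gripped pry bar, put its tip under the lid of the green dye tin with the blade across the fulcrum of that tin's stand, and press the grip down to lever the tight lid up by about a centimetre. Then take the bar away and lay it flat on the bench. Keep the fingers off the green tin and its stand, and leave the blue tin's lid shut.

Things in the scene. Friction and masses are not known exactly. Their poses are not given: they have to be found in the camera images.
- tin_green: Green-banded dye tin, fixed in a grey stand. Origin: foot centre on bench, z up. Body 104 mm wide to height 70, neck 68 wide above, round green lid 108 wide, 12 thick, underside at height 100. Fulcrum: steel rod 16 mm thick, 60 long along y, on a yellow post at x = -92 mm, rod top at height 84. The bar goes in level along +x, over the rod, under the lid. The blue tin is alike, but blue.
- lid_green (a joint): How far the green lid has risen straight up from shut, m: 0 shut, 0.016 at its upper stop. It is tight (about 24 N to move it) and stays where it is left.
- lid_blue (a joint): The same for the lid of the blue tin; 0 is shut.
- pry_bar: Loose pry bar, 250 g: flat steel bar 220 mm long, 24 wide, 6 thick, with an orange grip 24 wide and 16 thick on top of its rear part (22 mm high in all). Origin: underside, below the grip; x points to the tip. Tip at x = +150 mm, bare blade from +50, grip -70 to +50, centre of mass about +10. z is up, out of the grip. Starts flat on the bench, grip up, tip roughly away from the robot.
Not all that is in view belongs to the job. What is meant by the pry_bar is not pink, and is the larger of those in its own colour.

How it is judged:
By the outcome, as a careful person would: the job done as asked, in the order asked, and still so for the second after the job is handed in, with the robot touching nothing.
It also fails if it takes over 61 s, if anything falls off the work surface, if the arm or the gripper's body presses on something with over 40 N, if the wrist force passes 120 N, or if a joint passes its speed limit or range.

## Robot

A 6-joint arm with a two-finger parallel gripper is mounted at the origin on the work surface. World frame = base frame: x ahead of the robot, y to its left, z up, the work surface at z = 0. Lengths are in m, angles in rad, forces in N, time in s.
With the tool pointing down it reaches from about 0.275 to 0.875 m from the base axis. Payload 12.5 kg.
Tool frame: the origin (TCP) lies at the very end of the fingers, on their centre line; the grasp point (between the pads) lies 19 mm behind it; z points along the fingers, y is the line along which they close (so a half turn about z gives the same grasp; the last joint's range is limited). The gripper opens to 85 mm and grips with 20 to 120 N. Pads are 22 mm wide; open, the fingers measure 114 mm over their backs; the gripper's body (76 mm by 85 mm) begins 54 mm behind the grasp point. The pads swing forward as they close: fully open they stand 13 mm farther back than shut.
Start: joints at [-0.085, 0.351, 1.652, -0, 1.139, -0.085], TCP at [0.55, 0, 0.231] pointing down, gripper open.
Joint ranges: [-2.75, 2.75], [-0.79, 2.1], [0.01, 2.65], [-1.57, 4.71], [0.07, 3.14], [-2.87, 2.87]. Speed limits (rad/s): [2.22, 2.22, 2.79, 3.14, 3.14, 3.14].

## Interface

Orientations are given as a 3x3 rotation matrix whose columns are the frame's x, y, z axes.
In Python, from bench import manip gives the robot as it stands. Calls block until the motion is done:
- manip.move_ptp(position, orientation): joint-space move of the TCP to a pose.
- manip.move_l(position, attitude=None, max_speed=0.15): straight line of the TCP; attitude=None keeps the orientation; max_speed is the mean speed in m/s.
- manip.move_j(angles): joint-space move.
- manip.set_gripper(opening, effort=None): opening from 0.0 (shut) to 1.0 (fully open); effort is the grip in N (None keeps the last); returns when the fingers have stopped.
- manip.dwell(seconds).
- manip.inverse_kinematics(position, orientation): joint angles nearest the present ones, or None.
- manip.grab_frame(name): name is "scene" or "side" or "wrist"; returns (picture, depth): 420x560x3 uint8, red, green, blue; 420x560 float32, m along the optical axis (not along the pixel's ray), 0 where there is no reading.
- manip.get_calibration(name): a dict with "camera_matrix" (3x3 intrinsics, pixels), "k1" (the pictures are not rectified: a ray, as slopes to the right and down, at radius r is drawn at 1 + k1 r^2 times it, then the intrinsics apply), "R" (3x3) and "t" (3): a world point X has camera coordinates R X + t. Camera axes: x right, y down, z forward; pixel columns grow to the right and rows downward; lengths in m; the calibration is good to about 2 mm. A picture is of the moment at which its call begins: read the wrist's pose just before it. get_calibration takes no time and is no camera call; for the wrist camera it gives the pose at the moment of the call.
A pose or a line that the arm cannot do raises manip.Unreachable and nothing moves.
- manip.sign_off(): hands the job in; it is judged then, once.
Trained networks look in the newest picture that a camera, given by its name, has taken for a name from the list of things; names that differ only in an ending like _2 or _b are one class to them, and where a whole thing is asked for, a point or a joint stands for the part that bears it (a point fixed in the world has none). Each returns a list of dicts, best first, with "confidence" (0 to 1); they miss things now and then, are a little off and sometimes report something else, mostly with a low value. They report only what shows in the picture. A call takes as long as a camera call. They do not tell look-alikes from the thing itself.
- manip.look_for(camera, name): "at" ([x, y, z] in m, in world coordinates, good to about 4 mm: the middle of the surface that is visible of it).
Readings, each from a call of its own:
- manip.current_time(): time.
- manip.current_qpos(): joint angles.
- manip.current_joint_vel(): joint speeds.
- manip.current_joint_torque(): joint torques, N m.
- manip.current_ee_pos(): TCP position.
- manip.current_tcp_rot(): TCP orientation.
- manip.current_force(): force on the tool from outside, world axes, zero at the start.
- manip.current_ft_torque(): the same for the moment, N m.
- manip.current_grip_width(): opening from 0.0 (shut) to 1.0 (fully open).
- manip.current_grip_force(): force on a finger pad.
Only numpy, scipy, OpenCV 4.12 (cv2) and the standard library are available. Lean on these libraries where they do the work, as an engineer would, in place of code of your own. Each camera call takes 0.05 s, during which the arm holds its last target. There are 200 camera calls.

## Working session

There is one attempt and no reset: what is moved stays moved. The work goes in short steps, each a Python script; the robot and the scene stay as the last script left them, time stands still between calls to the robot, and variables do not carry over. Pictures are saved under pics/ and viewed, at most 10 in all, crops included, and the job is handed in when it is done.

```bash
mkdir -p pics; ls
python3 - <<'E'
from bench import manip
import cv2,numpy as np
ims=[]
for n in ["scene","side"]:
    p,d=manip.grab_frame(n); np.savez(f"pics/{n}.npz",p=p,d=d); cv2.imwrite(f"pics/{n}.png",p[:,:,::-1])
    c=manip.get_calibration(n); print(n,{k:np.round(v,3).tolist() for k,v in c.items()})
    for t in ["pry_bar","tin_green","lid_green","tin_blue","lid_blue"]:
        try: print(n,t,[(np.round(r["at"],3).tolist(),round(r["confidence"],2)) for r in manip.look_for(n,t)])
        except Exception as e: print(t,e)
print(manip.current_time())
E
```

```text
pics
scene {'camera_matrix': [[526.391, 0.0, 282.554], [0.0, 526.391, 219.015], [0.0, 0.0, 1.0]], 'k1': -0.159, 'R': [[0.888, 0.459, -0.016], [0.372, -0.74, -0.56], [-0.269, 0.492, -0.828]], 't': [-0.417, -0.161, 1.342]}
scene pry_bar [([0.45, -0.062, 0.008], 0.98), ([0.243, 0.314, 0.009], 0.9), ([0.539, 0.35, 0.006], 0.67)]
scene tin_green [([0.678, 0.11, 0.08], 0.82), ([0.688, 0.122, 0.114], 0.73)]
scene lid_green [([0.688, 0.121, 0.114], 0.8)]
tin_blue it knows: lid_blue, lid_green, pry_bar, tin_green
scene lid_blue [([0.674, -0.105, 0.118], 0.6), ([0.679, 0.108, 0.082], 0.3)]
side {'camera_matrix': [[467.211, 0.0, 281.912], [0.0, 467.211, 204.945], [0.0, 0.0, 1.0]], 'k1': -0.021, 'R': [[0.757, -0.654, 0.013], [-0.428, -0.511, -0.745], [0.494, 0.558, -0.667]], 't': [-0.386, 0.27, 0.851]}
side pry_bar [([0.488, 0.339, 0.013], 0.93), ([0.234, 0.313, 0.007], 0.82), ([0.44, -0.07, 0.018], 0.62)]
side tin_green [([0.654, 0.109, 0.067], 0.59), ([0.489, 0.339, 0.013], 0.24)]
side lid_green [([0.686, 0.125, 0.111], 0.9)]
tin_blue it knows: lid_blue, lid_green, pry_bar, tin_green
side lid_blue [([0.663, -0.098, 0.109], 0.9), ([0.654, 0.114, 0.07], 0.63)]
0.5
```

View pics/scene.png

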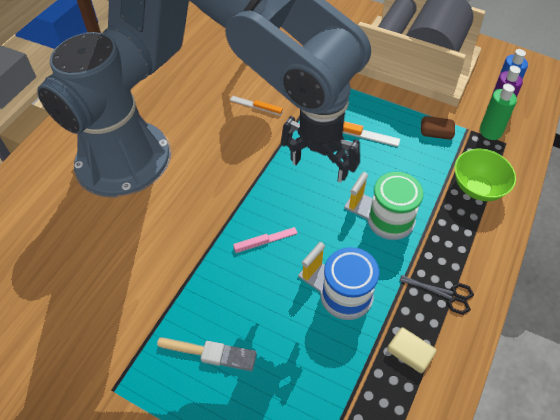

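View pics/side.png

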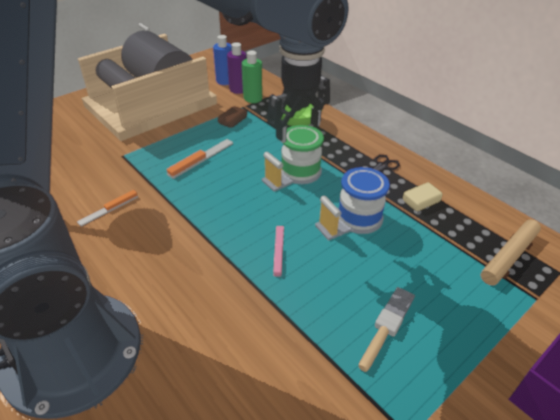

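The scene picture shows the green tin at about (395,205) with its yellow post at (358,190). The blue tin is at (350,280), and the large orange bar is partly hidden by the gripper at (370,133). In the side picture the large orange bar runs from (170,170) to (232,143). The small orange decoy is at (110,208), and the green lid is at (302,138) with its post at (273,170).

```bash
cat > h.py <<'E'
import numpy as np,cv2
from bench import manip
def cloud(d,c):
    K=c["camera_matrix"];K=np.array(K);k=c["k1"]
    v,u=np.mgrid[:420,:560].astype(float)
    pts=np.stack([(u-K[0,2])/K[0,0],(v-K[1,2])/K[1,1]],-1)
    s=pts.copy()
    for _ in range(15): s=pts/(1+k*(s**2).sum(-1,keepdims=True))
    X=np.dstack([s*d[...,None],d])
    return (X-np.array(c["t"]))@np.array(c["R"])   # R^T (X-t)
def hsv(p): return cv2.cvtColor(p,cv2.COLOR_RGB2HSV)
def mask(p,lo,hi): return cv2.inRange(hsv(p),np.array(lo),np.array(hi))>0
ORANGE=((5,150,120),(16,255,255)); GREEN=((55,100,60),(80,255,255)); YEL=((18,120,100),(30,255,255))
def circ(P):
    A=np.c_[2*P[:,:2],np.ones(len(P))];s=np.linalg.lstsq(A,(P[:,:2]**2).sum(1),rcond=None)[0]
    return s[:2],np.sqrt(s[2]+s[0]**2+s[1]**2)
def near(W,c,r): return np.hypot(W[...,0]-c[0],W[...,1]-c[1])<r
E
python3 - <<'E'
from h import *
for n in ["scene","side"]:
    f=np.load(f"pics/{n}.npz");p,d=f["p"],f["d"];W=cloud(d,manip.get_calibration(n));ok=d>0
    m=ok&mask(p,*ORANGE)&near(W,(0.51,0.34),0.15)&(W[...,2]<.05); Q=W[m]
    c=Q.mean(0);w,V=np.linalg.eigh(np.cov(Q[:,:2].T)); a=V[:,1]; 
    print(n,"orange",len(Q),c.round(4),"ax",a.round(3),"ext",np.ptp((Q[:,:2]-c[:2])@a),np.ptp((Q[:,:2]-c[:2])@V[:,0]),"z",np.percentile(Q[:,2],[2,50,90,98]).round(4))
    m=ok&near(W,(.55,.345),.2)&(W[...,2]>.003)&(W[...,2]<.03)&(hsv(p)[...,1]<70)&(hsv(p)[...,2]>120); Q=W[m]; print(" blade",len(Q),Q.mean(0).round(4) if len(Q) else 0, Q.min(0).round(3),Q.max(0).round(3))
    m=ok&near(W,(.69,.12),.09)&(W[...,2]>.106)&(W[...,2]<.125);Q=W[m]; print(" lid z",np.median(Q[:,2]))
    b=m.astype(np.uint8); e=m&(cv2.erode(b,np.ones((3,3)))==0); cc,r=circ(W[e]); print(" lid",cc.round(4),r, "mid",((Q[:,:2].min(0)+Q[:,:2].max(0))/2).round(4),np.ptp(Q[:,:2],axis=0))
    m=ok&mask(p,*YEL)&near(W,(.6,.11),.09)&(W[...,2]>.01);Q=W[m]; print(" yellow",len(Q),Q.mean(0).round(4),Q.min(0).round(3),Q.max(0).round(3))
    m=ok&near(W,(.6,.11),.035)&(W[...,2]>.072)&(W[...,2]<.095);Q=W[m]; 
    w,V=np.linalg.eigh(np.cov(Q[:,:2].T)); print(" rod",len(Q),Q.mean(0).round(4),np.percentile(Q[:,2],[5,50,95]).round(4),V[:,1].round(3),np.ptp(Q[:,:2]@V[:,1]))
    m=ok&near(W,(.68,-.1),.09)&(W[...,2]>.106)&(W[...,2]<.125);Q=W[m];print(" blue lid",((Q[:,:2].min(0)+Q[:,:2].max(0))/2).round(4),np.median(Q[:,2]))
E
```

```text
scene orange 97 [0.4996 0.3356 0.0174] ax [-0.998 -0.064] ext 0.04789870951147975 0.026857425319918762 z [0.0075 0.0185 0.0239 0.0255]
 blade 330 [0.5701 0.3412 0.0066] [0.472 0.152 0.003] [0.626 0.374 0.023]
 lid z 0.112092954621402
 lid [0.6863 0.1272] 0.04871480646677704 mid [0.6868 0.1276] [0.10598743 0.11204665]
 yellow 168 [0.5988 0.1186 0.0419] [0.587 0.101 0.01 ] [0.604 0.153 0.075]
 rod 125 [0.5966 0.1209 0.0809] [0.0745 0.0815 0.0853] [0.116 0.993] 0.043655057539761094
 blue lid [ 0.6725 -0.0976] 0.11294381302748743
side orange 237 [0.4565 0.3333 0.023 ] ax [-0.99  -0.144] ext 0.11352035958069313 0.02198357468735508 z [0.0161 0.0237 0.0261 0.0271]
 blade 334 [0.5467 0.3348 0.0086] [0.403 0.147 0.003] [0.673 0.385 0.027]
 lid z 0.11515839699303204
 lid [0.686  0.1295] 0.04952471192971364 mid [0.6862 0.1301] [0.11009295 0.109169  ]
 yellow 220 [0.589  0.1283 0.0432] [0.585 0.108 0.015] [0.596 0.158 0.071]
 rod 93 [0.5915 0.1219 0.0822] [0.0747 0.0832 0.0879] [-0.024  1.   ] 0.03776748999289775
 blue lid [ 0.6735 -0.0954] 0.1145803671055236
```

Run:
```python
from h import *
print(manip.current_tcp_rot().round(3).tolist())
c=manip.get_calibration("wrist");R=np.array(c["R"]);C=-R.T@np.array(c["t"]);print("cam",C.round(3),R.round(2).tolist())
R0=manip.current_tcp_rot()
def shot(n):
    c=manip.get_calibration("wrist");p,d=manip.grab_frame("wrist");np.savez(f"pics/{n}.npz",p=p,d=d,W=cloud(d,c));cv2.imwrite(f"pics/{n}.png",p[:,:,::-1]);return p
R0=np.diag([1.,-1,-1])
manip.move_ptp([0.56,0.127,0.30],R0); a=shot("w_tin")
manip.move_ptp([0.44,0.335,0.25],R0); b=shot("w_bar")
s,_=manip.grab_frame("scene")
cv2.imwrite("pics/w1.png",cv2.resize(np.vstack([a,b]),(560*5//7,840*5//7))[:,:,::-1]);print(manip.current_time())
```

```text
[[-0.0, 1.0, -0.0], [1.0, 0.0, 0.0], [0.0, -0.0, -1.0]]
cam [0.55  0.073 0.374] [[1.0, 0.0, 0.0], [0.0, -0.96, 0.29], [0.0, -0.29, -0.96]]
3.2
```

View pics/w1.png

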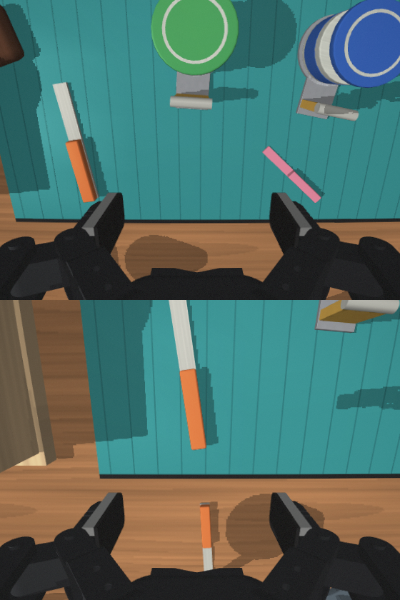

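The upper wrist view shows the green lid at about (195,30), its rod at (190,101), and the whole bar from (62,85) to (88,200). The lower view shows the grip from (188,370) to (198,448). The small decoy bar is below it.

Run:
```python
from h import *
f=np.load("pics/w_tin.npz");p,d,W=f["p"],f["d"],f["W"];ok=d>0
m=ok&near(W,(.686,.128),.09)&(W[...,2]>.106)&(W[...,2]<.125);Q=W[m];print("lid z",np.median(Q[:,2]),Q.min(0).round(4),Q.max(0).round(4))
e=m&(cv2.erode(m.astype(np.uint8),np.ones((3,3)))==0)&(np.mgrid[:420,:560][0]>3);print(circ(W[e]))
m=ok&near(W,(.594,.127),.045)&(W[...,2]>.07)&(W[...,2]<.095)&(W[...,0]<.62);Q=W[m];w,V=np.linalg.eigh(np.cov(Q[:,:2].T))
t=(Q[:,:2]-Q[:,:2].mean(0))@V[:,1]
print("rod",len(Q),Q.mean(0).round(4),np.percentile(Q[:,2],[5,50,95]).round(4),V[:,1].round(3),np.ptp(t),Q.min(0).round(4),Q.max(0).round(4), "mid",(Q[:,:2].mean(0)+V[:,1]*(t.min()+t.max())/2).round(4))
for n in ["w_tin","w_bar"]:
    f=np.load(f"pics/{n}.npz");p,d,W=f["p"],f["d"],f["W"];ok=d>0
    m=ok&mask(p,*ORANGE)&near(W,(.47,.335),.12)&(W[...,2]>.012)&(W[...,2]<.04)
    r=cv2.minAreaRect((W[m][:,:2]*1000).astype(np.float32));print(n,"grip",np.round(r[0],1),np.round(r[1],1),r[2],np.percentile(W[m][:,2],[5,50,95]).round(4))
    m=ok&near(W,(.56,.35),.11)&(W[...,2]>.0005)&(W[...,2]<.03)&(hsv(p)[...,1]<60)&(hsv(p)[...,2]>100)
    r=cv2.minAreaRect((W[m][:,:2]*1000).astype(np.float32));print(n,"blade",np.round(r[0],1),np.round(r[1],1),r[2],np.percentile(W[m][:,2],[5,50,95]).round(4))
```

```text
lid z 0.11256279095934968 [0.6332 0.0762 0.1073] [0.7198 0.1836 0.1161]
(array([0.68029761, 0.13018872]), np.float64(0.045319735761359364))
rod 893 [0.5959 0.1345 0.0822] [0.0785 0.0826 0.0845] [0.049 0.999] 0.05996177936922378 [0.5862 0.1046 0.0747] [0.6038 0.1651 0.0859] mid [0.5959 0.1348]
w_tin grip [464. 339.] [118.8  23.3] 8.211663246154785 [0.0204 0.0219 0.0232]
w_tin blade [536.8 355.3] [170.   36.6] 8.023837089538574 [0.0046 0.0062 0.0077]
w_bar grip [463.3 339.6] [118.   22.9] 8.149558067321777 [0.0203 0.0218 0.0231]
w_bar blade [534.8 350.3] [164.6  25.5] 7.30133056640625 [0.0045 0.006  0.0074]
```

```bash
cat >> h.py <<'E'
def RY(yaw,tilt=0):  # bar frame columns (tip up by tilt)
    c,s=np.cos(yaw),np.sin(yaw);ct,st=np.cos(tilt),np.sin(tilt)
    return np.array([[c,-s,0],[s,c,0],[0,0,1.]])@np.array([[ct,0,-st],[0,1,0],[st,0,ct]])
FL=np.diag([1.,-1,-1])
GZ=0.004  # TCP height above bar underside, at bar x=0
T=np.array([0.687,0.130]);YAW=-0.050
def pose(o,yaw,tilt=0,gx=0.,gz=GZ):
    B=RY(yaw,tilt);return (np.asarray(o)+B@np.array([gx,0,gz])).tolist(),B@FL
def tin(x,z,y=0): return np.r_[T+RY(YAW)[:2,:2]@np.array([x,y]),z]
E
python3 - <<'E'
from h import *
o=np.array([.4734,.3405,0]);y=np.radians(8.1)
p,R=pose(o+[0,0,.08],y);manip.move_ptp(p,R)
p,_=pose(o,y);manip.move_l(p)
manip.set_gripper(0.0,100);print(manip.current_grip_width()*85,manip.current_grip_force())
manip.move_l(pose(o+[0,0,.2],y)[0])
p,R=pose(tin(-.265,.2),YAW);manip.move_ptp(p,R)
manip.move_l(pose(tin(-.265,.089),YAW)[0])
c=manip.get_calibration("wrist");a,d=manip.grab_frame("wrist");W=cloud(d,c)
np.savez("pics/g.npz",p=a,d=d,W=W)
s,ds=manip.grab_frame("side");np.savez("pics/gs.npz",p=s,d=ds);cv2.imwrite("pics/g.png",np.hstack([cv2.resize(a,(400,300)),cv2.resize(s[60:270,140:420],(400,300))])[:,:,::-1])
b=RY(YAW);o=tin(-.265,.089)
for n,P,X in [("wrist",a,W),("side",s,cloud(ds,manip.get_calibration("side")))]:
    L=(X-o)@b
    for lo,hi in [(.05,.08),(.08,.11),(.11,.14),(.14,.16)]:
        m=(X[...,2]>.07)&(L[...,0]>lo)&(L[...,0]<hi)&(abs(L[...,1])<.025)&(abs(L[...,2])<.025)&(hsv(P)[...,1]<80)
        if m.sum()>5: print(n,lo,m.sum(),"y",np.percentile(L[m][:,1],[2,50,98]).round(4),"z",np.median(L[m][:,2]).round(4),"xmax",L[m][:,0].max().round(4))
    m=(X[...,2]>.07)&(abs(L[...,0])<.1)&(abs(L[...,1])<.025)&(abs(L[...,2])<.03)&mask(P,*ORANGE)
    if m.sum(): print("orange x",L[m].min(0).round(4),L[m].max(0).round(4))
print(manip.current_time(),manip.current_force())
E
```

```text
21.5331496350485 99.12390857934952
wrist 0.05 4708 y [-0.0113  0.0003  0.0117] z 0.0058 xmax 0.0799
wrist 0.08 5588 y [-0.0112  0.0003  0.0118] z 0.0058 xmax 0.11
wrist 0.11 73 y [-0.0107  0.001   0.0119] z 0.0053 xmax 0.1107
orange x [-0.0433 -0.0119  0.0118] [0.05   0.012  0.0284]
side 0.05 89 y [-0.0105 -0.0028  0.0151] z 0.008 xmax 0.0799
side 0.08 96 y [-0.0105  0.0002  0.015 ] z 0.0084 xmax 0.1099
side 0.11 93 y [-0.0105 -0.0001  0.0164] z 0.0084 xmax 0.1396
side 0.14 30 y [-0.0101 -0.0008  0.0121] z 0.0082 xmax 0.1502
orange x [-0.0702 -0.0125  0.0113] [0.0467 0.0083 0.0271]
8.5083 [ 0.73509248 -0.13544228 -1.74555531]
```

View pics/g.png

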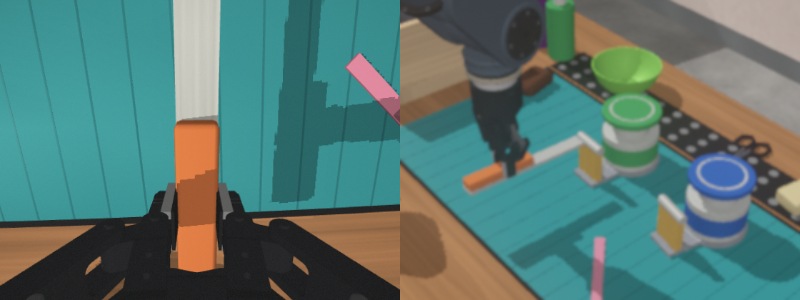

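```bash
cat >> h.py <<'E'
def pry(th,tipx=-.041,drop=0.):
    L=(-tipx*-1+.092+.014*np.sin(th))/np.cos(th); s=.150-L
    u=np.array([np.cos(th),np.sin(th)]);n=np.array([-np.sin(th),np.cos(th)])
    q=np.array([-.092,.076-drop])+.008*n-s*u
    return pose(tin(q[0],q[1]),YAW,th)
def lids():
    out=[]
    for n in ["scene","side"]:
        p,d=manip.grab_frame(n);W=cloud(d,manip.get_calibration(n))
        for c in [T,(.673,-.097)]:
            m=(d>0)&near(W,c,.04)&(W[...,2]>.1)&(W[...,2]<.14);out.append(round(float(np.median(W[m][:,2]))*1000,1) if m.sum()>20 else None)
    return out
E
python3 - <<'E'
from h import *
print(lids())
manip.move_l(pose(tin(-.191,.089),YAW)[0],max_speed=.06)
print("in",manip.current_force().round(1))
for a in [0,5,10,13]:
    p,R=pry(np.radians(a));manip.move_l(p,R,max_speed=.04)
    print(a,manip.current_force().round(1),manip.current_ft_torque().round(2),(np.array(manip.current_ee_pos())-p).round(4),lids())
print(manip.current_time())
E
```

```text
[112.8, 113.5, 115.6, 115.3]
in [ 0.3  0.5 -2.5]
0 [ 0.   1.1 -0.8] [ 0.04 -0.27  0.01] [0.0002 0.     0.    ] [112.7, 113.5, 115.6, 115.3]
5 [-2.   0.1  1.4] [-0.03  0.26  0.01] [-0.0006 -0.      0.0001] [112.6, 113.5, 115.7, 115.2]
10 [-2.7  0.4  0.7] [-0.06  0.27 -0.01] [-0.0003 -0.      0.0001] [112.7, 113.6, 115.6, 115.3]
13 [-2.   0.2  6. ] [-0.01  0.26  0.  ] [0.0009 0.0001 0.0008] [114.2, 113.5, 117.0, 115.2]
11.6667
```

Run:
```python
from h import *
for a in [16,18.5,20,21,22,23]:
    p,R=pry(np.radians(a));manip.move_l(p,R,max_speed=.04)
    l=lids();print(a,manip.current_force().round(1),(np.array(manip.current_ee_pos())-p).round(4),l)
    if l[0]-112.7>9.8: break
s,_=manip.grab_frame("side");w,_=manip.grab_frame("scene")
cv2.imwrite("pics/pr.png",np.hstack([cv2.resize(s[60:270,140:420],(400,300)),cv2.resize(w[90:270,240:480],(400,300))])[:,:,::-1])
print(manip.current_time())
```

```text
16 [-7.6  1.2  7.9] [-0.0001  0.      0.0004] [116.8, 113.5, 119.7, 115.2]
18.5 [-12.    2.    9.6] [-0.0011 -0.0001 -0.0001] [119.0, 113.5, 122.0, 115.2]
20 [-16.2   3.6  11. ] [-0.0017 -0.0002 -0.0004] [120.3, 113.6, 123.3, 115.3]
21 [-19.2   3.9  11. ] [-0.0022 -0.0003 -0.0006] [121.1, 113.5, 124.1, 115.3]
22 [-21.2   4.9  11.8] [-0.0026 -0.0004 -0.0009] [122.0, 113.6, 125.0, 115.2]
23 [-22.8   5.7  11.1] [-0.0031 -0.0005 -0.0011] [122.9, 113.4, 125.9, 115.2]
13.8917
```

View pics/pr.png

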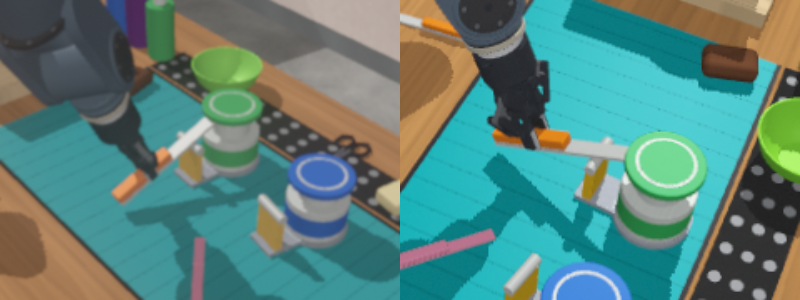

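The lid is up by about 10.2 mm in both views, with the bar over the rod and its tip under the lid; the blue lid is unchanged. Next I withdraw the bar and lay it down.

Run:
```python
from h import *
for a,t in [(20,-.046),(10,-.046),(0,-.046)]:
    p,R=pry(np.radians(a),t,-.001);manip.move_l(p,R,max_speed=.06)
    print(a,manip.current_force().round(1),lids())
p,R=pose(tin(-.196,.090),YAW);manip.move_l(p,R)
p,R=pose(tin(-.28,.090),YAW);manip.move_l(p,R,max_speed=.08);print(manip.current_force().round(1),lids())
manip.move_l(pose(tin(-.28,.18),YAW)[0])
c=manip.get_calibration("wrist");a,d=manip.grab_frame("wrist");W=cloud(d,c);L=(W-tin(-.28,.18))@RY(YAW)
m=(W[...,2]>.15)&(abs(L[...,1])<.02)&(L[...,0]>.05)&(L[...,0]<.15)&(abs(L[...,2])<.03)&(hsv(a)[...,1]<80)
print("blade n",m.sum(),"z=k*x+c",np.polyfit(L[m][:,0],L[m][:,2],1).round(4),"y",np.polyfit(L[m][:,0],L[m][:,1],1).round(4))
print(manip.current_time())
```

```text
20 [ 0.3  0.2 -2.6] [123.0, 113.5, 125.8, 115.3]
10 [-0.2 -0.6 -1.9] [123.0, 113.6, 125.9, 115.2]
0 [ 0.   0.6 -1.4] [122.9, 113.5, 125.7, 115.2]
[ 1.   0.7 -3.1] [122.9, 113.4, 125.9, 115.2]
blade n 10229 z=k*x+c [-0.0012  0.0045] y [ 0.0041 -0.0007]
17.825
```

Run:
```python
from h import *
o=np.array([.46,.335,0]);y=np.radians(8.1)
p,R=pose(o+[0,0,.18],y);manip.move_ptp(p,R)
manip.move_l(pose(o+[0,0,.012],y)[0])
for z in np.arange(.006,-.0005,-.001):
    manip.move_l(pose(o+[0,0,z],y)[0],max_speed=.02)
    f=manip.current_force()[2]
    print(round(z,4),round(f,1))
    if f>3: break
manip.set_gripper(1.0);manip.dwell(.3)
manip.move_l(pose(o+[0,0,.22],y)[0])
c=manip.get_calibration("wrist");a,d=manip.grab_frame("wrist");W=cloud(d,c);L=(W-o)@RY(y)
m=(abs(L[...,1])<.03)&(abs(L[...,0])<.1)&mask(a,*ORANGE)&(W[...,2]<.05);print("grip z",np.percentile(W[m][:,2],[5,50,95]).round(4))
print(lids(),manip.current_force().round(1))
s,_=manip.grab_frame("side")
cv2.imwrite("pics/end.png",np.hstack([cv2.resize(a,(400,300)),cv2.resize(s[60:270,140:420],(400,300))])[:,:,::-1]);print(manip.current_time())
```

```text
0.006 -1.9
0.005 -3.5
0.004 -3.4
0.003 -2.7
0.002 -3.1
0.001 -2.2
0.0 5.5
grip z [0.0202 0.0216 0.0229]
[122.9, 113.6, 125.8, 115.3] [ 0.7  0.1 -0.3]
24.6083
```

View pics/end.png

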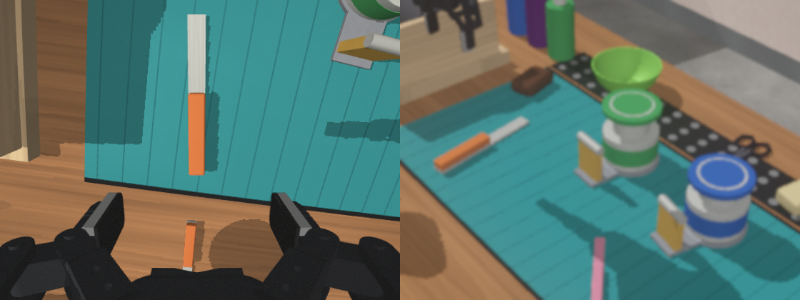

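The bar lies flat on the bench, with its grip at about (197,135) in the wrist view. The green lid is still raised in the side view, the blue lid is shut, and the gripper touches nothing.

```bash
python3 -c "
from bench import manip
print(manip.sign_off())"
```

```text
the job is handed in; nothing more can be done
None
```

The green lid is levered up about 10 mm and staying there, the blue lid is still shut, the pry bar lies flat on the bench, and the job was handed in at about 25 s of the 61 s allowed.

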